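# Draw out the grow lamp's boom and bring the orange pot under it

## Task

Give the orange pot its light: press in the sprung button on the side of the grow lamp's boom, draw the boom out until the button pops into the very next hole, and turn the herb carousel by its knob until the orange pot stands right under the lamp. Do not wrench at the boom while its button holds it (12 N already hurts the button). Leave the pots standing in their rings, untouched by the gripper, and do not disturb the other things on the ledge.

Things in the scene. Friction and masses are not known exactly. Their poses are not given: they have to be found in the camera images.
- lamp_stand: grow lamp's stand, fixed: dark round foot 124 mm across, steel column 24 mm across, 220 mm tall, black clamp at the boom's height. Origin: centre of the foot's underside. A 19.5 mm square steel inner tube, fixed, leaves the clamp level along the stand's own -y, its axis 200 mm above the ledge. The boom slides over it; outwards = the stand's -y.
- boom: the boom: pale square tube, 24 x 24 mm outside, 2 mm wall, 255 mm long, sliding on the inner tube (friction 1 to 3 N), lamp under its outer end. Origin: on the tube's axis at its first hole, 110 mm from its inner end; axes as the stand's. It lies at y = -175 mm of the stand at the start, at -(175 + d) mm when drawn out by d. Can be pinched from above on its two upright sides, also over the button.
- first_hole (a point): centre of the first hole, on the boom's +x side, moving with the boom; the button stands in it at the start. Three holes 14 mm across lie in a row on that side: the second is 38 to 62 mm from the first towards the column (differs from lamp to lamp, to be felt or seen), the third 30 mm beyond the second.
- button: sprung red snap button, 12 mm across, half-ball end, set in the fixed inner tube (does not travel), pointing to the stand's +x. Origin: its tip, 18.5 mm from the tube axis when popped out (6.5 mm proud, boom locked, 1 mm play), 12 mm pressed flush (4 N; a pad laid over it stops there), 10 mm under the wall. Once flush, a 7 N draw makes the rim ride over it; it then stays in until the next hole.
- lamp (a point): centre of the shining underside of the lamp: white round head 76 mm across, 22 mm tall, under the boom's outer end, underside 167 mm above the ledge; 130 mm from the boom's origin along the stand's -y, moving with the boom.
- knob_grip (a point): middle of the carousel's black bar knob, on the carousel's upright axis, 185 mm above the ledge. The bar is 46 mm long (this point's own x), 14 mm thick (y), 38 mm tall (165 to 203 mm above the ledge, a collar 40 mm across below it) and rigid with the round wooden carousel, 310 mm across, top 35 mm above the ledge, which turns both ways against about 0.05 Nm and stays where it is left.
- orange_pot: orange glazed pot of rosemary, 78 mm across at the rim and 66 mm tall, sprigs to 100 mm; stands loose in a brass ring on the carousel (12 mm tall ring), its centre 110 mm from the carousel's axis. Origin: centre of its underside.
- white_pot: white glazed pot of basil, same size, in another ring of the carousel, 120 degrees round. Leave it alone but for turning with the carousel. Origin: centre of its underside.
- grey_pot: grey glazed pot of chives, same size, in the third ring. Origin: centre of its underside.
- bottle: green glass bottle with a brass cap, 68 mm across, 190 mm tall, standing; leave alone. Origin: centre of its underside.
- garden_fork: green plastic hand fork, 245 mm long, lying; leave alone. Origin: under the middle of its length, x towards the tines.
- sill_wedge: wooden sill wedge 110 x 40 mm, 34 mm at its thick end, lying; leave alone. Origin: centre of its underside.
- saucer: terracotta saucer 110 mm across, 16 mm tall; leave alone. Origin: centre of its underside.
- seed_tin: green seed tin 72 mm across, 85 mm tall; leave alone. Origin: centre of its underside.
Things that resemble listed ones, but are neither listed nor needed, are in the scene too. Leave any blue or pink look-alike of the orange_pot alone.

How it is judged:
By the outcome, as a careful person would: the job done as asked, in the order asked, and still so for the second after the job is handed in, with the robot touching nothing.
It also fails if it takes over 72 s, if anything falls off the work surface, if the arm or the gripper's body presses on something with over 40 N, if the wrist force passes 120 N, or if a joint passes its speed limit or range.

## Robot

A 7-joint arm with a two-finger parallel gripper is mounted at the origin on the work surface. World frame = base frame: x ahead of the robot, y to its left, z up, the work surface at z = 0. Lengths are in mm, angles in rad, forces in N, time in s.
With the tool pointing down it reaches from about 400 to 850 mm from the base axis. Payload 10.4 kg.
Tool frame: the origin (TCP) lies between the finger pads; the fingertips stand 11 mm ahead of it and the grasp point (between the pads) lies 8 mm behind it; z points along the fingers, y is the line along which they close (so a half turn about z gives the same grasp; the last joint's range is limited). The gripper opens to 85 mm and grips with 20 to 120 N. Pads are 22 mm wide; open, the fingers measure 114 mm over their backs; the gripper's body (76 mm by 85 mm) begins 54 mm behind the grasp point. The pads swing forward as they close: fully open they stand 13 mm farther back than shut.
Start: joints at [-1.134, 0.332, -0.065, 1.46, 0.022, 1.35, -0.088], TCP at [277.347, 560.118, 213.838] pointing down, gripper open.
Joint ranges: [-2.6, 2.6], [-0.5, 2.12], [-1.47, 1.34], [0.16, 2.42], [-1.27, 4.41], [0.06, 2.06], [-2.6, 2.6]. Speed limits (rad/s): [2.22, 2.22, 2.79, 2.79, 3.14, 3.14, 3.14].

## Interface

Orientations are given as a unit quaternion [x, y, z, w].
In Python, from rig import robot gives the robot as it stands.
- The arm moves only by the tool play_rows, never from a script. Its argument "series" is a list of rows, each an object with "dr": the turn, a rotation vector about the tool's x, y, z in a scale on which 1.0 is 180 degrees, a list of three; "slide": the shift along the tool's x, y, z in normalised numbers (1 is 1 m), a list of three; "claw": the opening, from 0 (shut) to 1 (fully open). In form: [{"dr": [wx, wy, wz], "slide": [dx, dy, dz], "claw": claw}, ...]. A call has 1 to 12 rows; each row is the pose to reach, as a shift and turn from the pose commanded when the call began, along the tool's axes at that moment; what a row does not reach only later rows make up. A row lasts 1/8 s, in which the tool goes at most 62.5 mm and 10.7 degrees, less where a joint would pass 70% of its speed; a pose out of reach is approached as far as the arm can. A shift or turn number past 1, either way, is cut back to 1. A call with a gripper value outside its range is refused whole. The fingers move at their own pace and stop on an object; the grip force is fixed at half the most. Time passes only in rows, so rows that repeat a pose let the fingers close. It gives the time, the measured TCP pose, the force, the opening and the grip force at its end, in the units of the state.
- robot.observe(): the state, without advancing time (a new reading comes with each control period).
- robot.grab_frame(name): name is "side" or "top" or "wrist"; returns a dict with "image" (480x640x3 uint8, red, green, blue), "depth" (480x640 float32, mm along the optical axis (not along the pixel's ray), 0 where there is no reading), "intrinsics" (3x3 intrinsics, pixels), "dist" ([k1, k2, p1, p2, k3] as OpenCV has them; the pictures are not rectified), "xyz" and "attitude" of the camera in the world. Camera axes: x right, y up, looking along -z (the intrinsics and any distortion apply to the point x, -y, -z); pixel columns grow to the right and rows downward; lengths in mm; the calibration is good to about 2 mm. A picture is of the moment at which its call begins.
- robot.finish_job(): hands the job in; it is judged then, once.
The state is a dict: "time_s": time; "joint_positions": joint angles; "joint_velocities": joint speeds; "joint_torque": joint torques, N m; "position": TCP position; "tool_rot": TCP orientation; "ft_force": force on the tool from outside, world axes, zero at the start; "torque": the same for the moment, N m; "width": finger opening in mm; "finger_force": force on a finger pad.
Only numpy, scipy, OpenCV 4.12 (cv2) and the standard library are available. Lean on these libraries where they do the work, as an engineer would, in place of code of your own. Each camera call takes 0.05 s, during which the arm holds its last target. There are 200 camera calls.

## Working session

There is one attempt and no reset: what is moved stays moved. The work goes in short steps, Python scripts to look and compute and a tool call to move; the robot and the scene stay as the last step left them, time stands still between calls to the robot, and variables do not carry over. Pictures are saved under pics/ and viewed, at most 10 in all, crops included, and the job is handed in when it is done.

Besides the shell and the picture viewer there is one more tool, called after ">>>" as name(argument=value, ...) on one line, values as JSON. play_rows: Moves the arm, as the interface text tells. Its arguments: {"type":"object","properties":{"series":{"type":"array","items":{"type":"object","properties":{"dr":{"type":"array","items":{"type":"number"}},"slide":{"type":"array","items":{"type":"number"}},"claw":{"type":"number"}}}}},"required":["series"]}

```bash
ls; mkdir -p pics; cat > h.py <<'E'
import numpy as np,cv2
from scipy.spatial.transform import Rotation as R
from rig import robot
def cloud(f):
    h,w=f['depth'].shape
    u,v=np.meshgrid(np.arange(w),np.arange(h))
    p=np.stack([u,v],-1).reshape(-1,1,2).astype(np.float64)
    n=cv2.undistortPoints(p,np.array(f['intrinsics'],float),np.array(f['dist'],float)).reshape(h,w,2)
    d=f['depth'].astype(float)
    c=np.stack([n[...,0]*d,-n[...,1]*d,-d],-1)
    P=c@R.from_quat(f['attitude']).as_matrix().T+np.array(f['xyz'])
    P[d<=0]=np.nan
    return P
def save(f,name): cv2.imwrite('pics/'+name,cv2.cvtColor(f['image'],cv2.COLOR_RGB2BGR))
E
python3 - <<'E'
from h import *
print(robot.observe())
for n in ['top','side']:
    f=robot.grab_frame(n); save(f,n+'0.png'); np.save(n+'0.npy',cloud(f)); print(n,f['xyz'],f['attitude'],f['intrinsics'])
E
```

```text
pics
{'time_s': 0.0, 'joint_positions': array([-1.1336309 ,  0.33285026, -0.06470192,  1.46091625,  0.02160407,
        1.34990368, -0.08851809]), 'joint_velocities': array([ 0.00081964,  0.00131964, -0.00035889,  0.00037648, -0.00145106,
       -0.00033231, -0.00099578]), 'joint_torque': array([-1.14211971e-04, -6.25447941e+01,  4.89279523e-02, -3.91597939e+01,
        1.61159394e-02,  1.00262213e-02,  4.41729128e-05]), 'position': array([277.16901763, 559.74610314, 213.04141506]), 'tool_rot': array([ 2.27860800e-01,  9.73693472e-01, -6.79639953e-04, -1.24452114e-04]), 'ft_force': array([ 0.43166444, -0.82353879, -0.52355031]), 'torque': array([ 0.00370629, -0.00398557, -0.00753751]), 'finger_force': 0.0, 'width': 85.5031811582554}
top [ 316.23696257    2.76174943 1602.22029578] [-0.03788219  0.04231023  0.70988237 -0.70202693] [[530.89657766   0.         317.82033421]
 [  0.         530.89657766 245.31163366]
 [  0.           0.           1.        ]]
side [-449.45849551 -499.2229178  1249.26857792] [ 0.32684116 -0.19439738 -0.46326399  0.80048172] [[535.65558181   0.         323.73087692]
 [  0.         535.65558181 248.70173788]
 [  0.           0.           1.        ]]
```

View pics/top0.png

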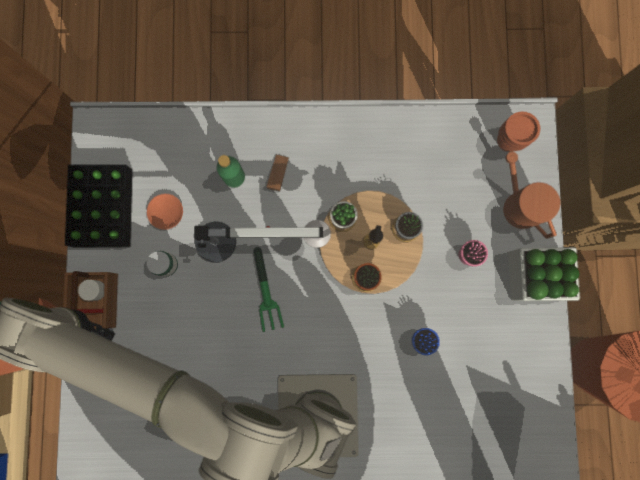

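View pics/side0.png

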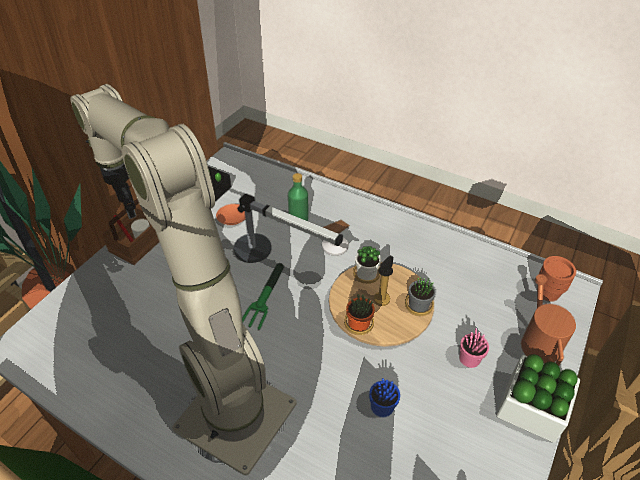

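The top view shows the stand's column at about (213,236), with the boom running right to the lamp at (318,235). The carousel knob is at (376,235), with the white, grey and orange pots at (344,214), (408,226) and (368,277). The button side faces up in the image (+x).

```bash
python3 - <<'E'
from h import *
P=np.load('top0.npy'); I=cv2.imread('pics/top0.png')[...,::-1].astype(int)
def box(u0,u1,v0,v1,z0,z1):
    Q=P[v0:v1,u0:u1].reshape(-1,3); C=I[v0:v1,u0:u1].reshape(-1,3)
    m=(Q[:,2]>z0)&(Q[:,2]<z1); return Q[m],C[m]
Q,C=box(195,335,215,260,205,220); print('boom',len(Q),Q.min(0),Q.max(0),np.median(Q,0))
W=Q[C.min(1)>110]; print('white',len(W),W.min(0),W.max(0),np.median(W[:,2]))
c=np.polyfit(W[:,1],W[:,0],1); print('line x=',c, np.degrees(np.arctan(c[0])))
for y in np.arange(W[:,1].min()+5,W[:,1].max(),25):
    s=W[abs(W[:,1]-y)<6]; print(round(y),s[:,0].min(),s[:,0].max())
Q,C=box(300,335,215,260,180,200); print('lamptop',len(Q),Q.min(0),Q.max(0)) if len(Q) else 0
Q,C=box(310,435,185,300,28,42); (cx,cy),r=cv2.minEnclosingCircle(Q[:,:2].astype(np.float32)); print('car',cx,cy,r,np.median(Q[:,2]))
Q,C=box(360,395,215,255,190,210); print('knob',len(Q),np.median(Q,0)); 
if len(Q)>5: print(cv2.minAreaRect(Q[:,:2].astype(np.float32)))
for n,(u,v) in dict(white=(344,214),grey=(408,226),orange=(368,277)).items():
    Q,C=box(u-22,u+22,v-22,v+22,58,72); print(n,len(Q),cv2.minEnclosingCircle(Q[:,:2].astype(np.float32)))
E
```

```text
boom 1117 [475.80894824 -18.44853075 205.05010945] [528.6285003  317.11814659 219.98293928] [511.08858966 147.93996728 211.34840975]
white 734 [499.13859039  -7.89079655 205.05010945] [523.70985846 221.63242661 218.61198331] 211.29537865759255
line x= [1.28213045e-02 5.10154831e+02] 0.7345663868655089
-3 499.13859039214856 521.6335631967715
22 499.27582112138407 521.887128767647
47 500.1494280491023 521.7848183283543
72 500.173391519106 522.2539713112287
97 499.99877198464753 522.4921298326556
122 500.2275311024464 522.1357069136237
147 500.64915303490733 522.321480230929
172 500.7657109984272 523.4189682548881
197 500.9021450520673 523.704625522166
lamptop 321 [475.96339307 -37.75382613 180.01589685] [547.35830406  40.3022906  199.77725027]
car 505.56536865234375 -164.81675720214844 154.63539123535156 34.52717313348671
knob 94 [ 504.38463774 -164.81462332  201.12197077]
((505.4739685058594, -164.94924926757812), (13.550436973571777, 46.39973449707031), 80.45077514648438)
white 0 ((0.0, 0.0), 0.0)
grey 0 ((0.0, 0.0), 0.0)
orange 0 ((0.0, 0.0), 0.0)
```

```bash
python3 - <<'E'
from h import *
P=np.load('side0.npy'); I=cv2.imread('pics/side0.png')[...,::-1].astype(int)
m=(P[...,2]>205)&(P[...,2]<220)&(P[...,0]>400)&(P[...,0]<900)&(I.min(-1)>110)
Q=P[m];print(len(Q),Q.min(0),Q.max(0));c=np.polyfit(Q[:,1],Q[:,0],1);print(c)
m=(P[...,2]>195)&(P[...,2]<208)&(P[...,0]>450)&(P[...,1]<0)&(P[...,1]>-250)&(I.max(-1)<90)
Q=P[m];print('knob',len(Q),np.median(Q,0),cv2.minAreaRect(Q[:,:2].astype(np.float32)))
m=(P[...,2]>60)&(P[...,2]<70)&(P[...,0]>400)&(P[...,0]<700)&(P[...,1]<50)&(P[...,1]>-350)
k=(I[...,0]>I[...,2]*2)&m; print('orange',P[k].min(0),P[k].max(0))
m=(P[...,2]>28)&(P[...,2]<40)&(P[...,0]>350)&(P[...,0]<800)&(P[...,1]<80)&(P[...,1]>-400)
print(cv2.minEnclosingCircle(P[m][:,:2].astype(np.float32)))
E
python3 -c "
import cv2
a=cv2.imread('pics/top0.png')[180:300,185:435];cv2.imwrite('pics/c1.png',cv2.resize(a,None,fx=3.2,fy=3.2,interpolation=cv2.INTER_CUBIC))"
```

```text
534 [492.81592609  -6.77659443 205.16571893] [530.17907772 320.07421978 219.97829216]
[1.71812786e-02 5.05563962e+02]
knob 107 [ 499.75253457 -160.1302932   201.36489849] ((509.1687316894531, -86.74101257324219), (168.0059814453125, 49.82297897338867), 83.35867309570312)
orange [ 488.79733139 -173.2359924    60.16910359] [ 507.67465421 -152.51198298   69.747405  ]
((504.2467346191406, -163.035888671875), 158.09439086914062)
```

View pics/c1.png

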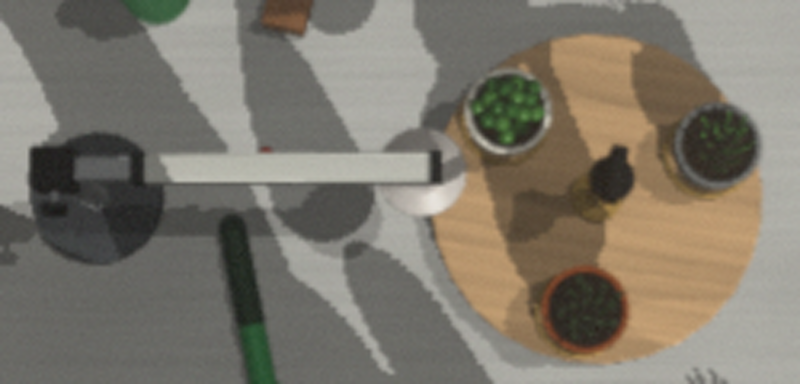

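```bash
python3 - <<'E'
from h import *
P=np.load('top0.npy'); I=cv2.imread('pics/top0.png')[...,::-1].astype(int)
red=(I[...,0]>I[...,1]+40); ys,xs=np.where(red[222:232,260:276]); 
for a,b in zip(ys+222,xs+260): print(a,b,I[a,b],P[a,b].round(1))
for n,(u,v) in dict(white=(344,214),grey=(408,226),orange=(368,277)).items():
    Q=P[v-22:v+22,u-22:u+22].reshape(-1,3); Q=Q[(Q[:,2]>92)&(Q[:,2]<106)]; print(n,len(Q),cv2.minEnclosingCircle(Q[:,:2].astype(np.float32)))
Q=P[215:260,195:230].reshape(-1,3); m=(Q[:,2]>225); print(Q[m].min(0),Q[m].max(0))
Q=P[215:265,190:240].reshape(-1,3); Q=Q[(Q[:,2]>5)&(Q[:,2]<40)]; print('foot',cv2.minEnclosingCircle(Q[:,:2].astype(np.float32)))
f=robot.grab_frame('wrist'); o=robot.observe()
T=R.from_quat(o['tool_rot']); print('cam in tool',T.inv().apply(np.array(f['xyz'])-o['position']), (T.inv()*R.from_quat(f['attitude'])).as_matrix().round(3),f['intrinsics'][0][0])
print(T.as_matrix().round(3))
E
```

```text
white 205 ((576.7119140625, -81.03196716308594), 39.26084899902344)
grey 424 ((543.531494140625, -268.4757080078125), 39.282371520996094)
orange 396 ((397.1705017089844, -146.2449951171875), 38.69715118408203)
[498.19601905 287.15293777 225.16337555] [526.84423589 307.79798357 227.4861007 ]
foot ((522.4948120117188, 307.6154479980469), 98.45842742919922)
cam in tool [  75.26422113   -0.75570984 -160.79527083] [[ 0.     0.956  0.293]
 [ 1.    -0.    -0.001]
 [-0.001  0.293 -0.956]] 403.7133620569023
[[-0.896  0.444 -0.   ]
 [ 0.444  0.896 -0.001]
 [-0.    -0.001 -1.   ]]
```

The rows are not in the units I measure in: shifts go in shares of 1 m and turns go in shares of 180 degrees. I convert before sending: -525 mm / 1000 = -0.525, -197 mm / 1000 = -0.197, 64.3 degrees / 180 = 0.3572.

>>> play_rows(series=[{"dr": [0,0,0],"slide": [0,0,-0.06],"claw": 1},{"dr": [0,0,0],"slide": [0,0,-0.11],"claw": 1},{"dr": [0,0,0.0556],"slide": [-0.06,-0.02,-0.11],"claw": 1},{"dr": [0,0,0.1111],"slide": [-0.11,-0.04,-0.11],"claw": 1},{"dr": [0,0,0.1667],"slide": [-0.16,-0.06,-0.11],"claw": 1},{"dr": [0,0,0.2222],"slide": [-0.215,-0.08,-0.11],"claw": 1},{"dr": [0,0,0.2778],"slide": [-0.27,-0.1,-0.11],"claw": 1},{"dr": [0,0,0.3333],"slide": [-0.325,-0.12,-0.11],"claw": 1},{"dr": [0,0,0.3572],"slide": [-0.38,-0.14,-0.11],"claw": 1},{"dr": [0,0,0.3572],"slide": [-0.43,-0.16,-0.11],"claw": 1},{"dr": [0,0,0.3572],"slide": [-0.48,-0.18,-0.1],"claw": 1},{"dr": [0,0,0.3572],"slide": [-0.525,-0.197,-0.06],"claw": 1}])

```text
time_s: 1.65
position: [662.5, 149.1, 275.3]
tool_rot: [0.711, 0.703, 0.002, 0.001]
ft_force: [0.1, 0.5, -1.0]
width: 85.4
finger_force: 0.0
```

```bash
python3 - <<'E'
from h import *
o=robot.observe(); print(o['position'],R.from_quat(o['tool_rot']).as_matrix().round(4),o['ft_force'],o['joint_positions'].round(2),o['joint_velocities'].round(2))
f=robot.grab_frame('wrist'); save(f,'w1.png'); np.save('w1.npy',cloud(f))
E
```

```text
[662.54620387 149.07182834 275.31312734] [[ 0.0116  0.9999  0.0042]
 [ 0.9999 -0.0116  0.0011]
 [ 0.0011  0.0042 -1.    ]] [ 0.13237211  0.49875244 -1.02463658] [-0.53  0.44  0.36  1.22 -0.15  1.5  -0.2 ] [ 0.52  0.52  0.08  0.08 -0.2  -0.51  0.62]
```

View pics/w1.png

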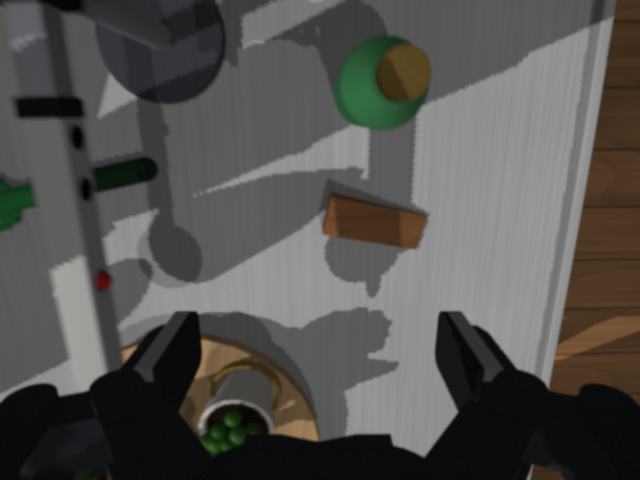

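The wrist view shows the button at (103,281), the second hole at (86,188) and the third at (77,137). The open fingers are at the bottom.

```bash
cat >> h.py <<'E'
def ray(f,u,v):
    n=cv2.undistortPoints(np.array([[[u,v]]],float),np.array(f['intrinsics'],float),np.array(f['dist'],float)).ravel()
    return R.from_quat(f['attitude']).apply([n[0],-n[1],-1])
E
python3 - <<'E'
from h import *
f=robot.grab_frame('wrist'); save(f,'w2.png'); P=cloud(f); I=f['image'].astype(int); c=np.array(f['xyz'])
o=robot.observe(); print(o['position'])
def blob(m,r):
    u0,v0,u1,v1=r; k=np.zeros(m.shape,bool); k[v0:v1,u0:u1]=m[v0:v1,u0:u1]
    n,l,s,ce=cv2.connectedComponentsWithStats(k.astype(np.uint8)); return [(tuple(ce[i].round(1)),s[i,4]) for i in range(1,n) if s[i,4]>15]
dark=I.max(-1)<60; red=(I[...,0]>100)&(I[...,1]<70)
b=blob(red,(70,240,140,320)); d=blob(dark,(62,118,100,215)); print(b,d)
T=P[(P[...,2]>207)&(P[...,2]<217)&(abs(P[...,0]-511)<16)&(P[...,1]>60)&(P[...,1]<225)]
print('top',np.median(T[:,2]))
for y in (90,120,150,180,210):
    s=T[abs(T[:,1]-y)<6]; print(y,s[:,0].min(),s[:,0].max(),len(s))
for y in (100,150,180):  # side face
    m=(P[...,2]>192)&(P[...,2]<206)&(abs(P[...,1]-y)<8)&(P[...,0]>505)&(P[...,0]<540); print('face',np.median(P[m][:,0]),m.sum())
for (u,v),n in b+d:
    r=ray(f,u,v)
    for xf in (522,523.5): t=(xf-c[0])/r[0]; print((u,v),n,(c+t*r).round(1))
E
```

```text
[661.10079879 143.78989806 268.06394484]
[] [((np.float64(76.7), np.float64(169.8)), np.int32(1994))]
top 212.52310176098297
90 498.6228208657669 523.4810160510973 719
120 498.62734583018107 523.5195247737511 803
150 498.25629463415413 523.4089023423526 905
180 498.41378846528676 524.274261379396 1028
210 498.64808636699854 524.4433619579647 1152
face 522.7225568341908 305
face 522.7860029411258 373
face 523.1401477735138 377
(np.float64(76.7), np.float64(169.8)) 1994 [522.  189.6 193.3]
(np.float64(76.7), np.float64(169.8)) 1994 [523.5 189.9 195.7]
```

```bash
python3 - <<'E'
from h import *
f=robot.grab_frame('wrist'); P=cloud(f); I=f['image'].astype(int); c=np.array(f['xyz'])
a=f['image'][100:340,40:160,::-1]; cv2.imwrite('pics/w3.png',cv2.resize(a,None,fx=2.5,fy=2.5,interpolation=cv2.INTER_CUBIC))
r=ray(f,100,280)
# brightness along face midline z=200, x=522.8+.0128(y-150)
from scipy.spatial.transform import Rotation
att=Rotation.from_quat(f['attitude']); K=np.array(f['intrinsics'],float); D=np.array(f['dist'],float)
ys=np.arange(100,226,1.5); X=np.stack([523+.0128*(ys-130),ys,np.full_like(ys,200)],-1)
q=att.inv().apply(X-c)*[1,-1,-1]
uv,_=cv2.projectPoints(q,np.zeros(3),np.zeros(3),K,D); uv=uv.reshape(-1,2)
for y,(u,v) in zip(ys,uv): print(y,u.round(1),v.round(1),I[int(round(v)),int(round(u))])
E
```

```text
100.0 104.3 315.7 [59 60 58]
101.5 103.9 313.6 [59 60 59]
103.0 103.5 311.4 [59 60 59]
104.5 103.1 309.3 [59 59 58]
106.0 102.7 307.2 [59 59 58]
107.5 102.3 305.0 [59 60 59]
109.0 101.9 302.9 [59 60 58]
110.5 101.5 300.7 [60 60 59]
112.0 101.1 298.5 [59 60 59]
113.5 100.7 296.4 [59 59 58]
115.0 100.3 294.2 [59 60 58]
116.5 99.9 292.0 [59 60 58]
118.0 99.5 289.8 [58 59 58]
119.5 99.1 287.6 [56 57 56]
121.0 98.6 285.4 [63 31 31]
122.5 98.2 283.2 [86 16 14]
124.0 97.8 280.9 [87 14 13]
125.5 97.4 278.7 [87 13 12]
127.0 97.0 276.4 [83 14 13]
128.5 96.6 274.2 [78 13 11]
130.0 96.2 271.9 [73 12  9]
131.5 95.8 269.6 [65 11  9]
133.0 95.3 267.4 [46  7  8]
134.5 94.9 265.1 [29 25 26]
136.0 94.5 262.8 [51 52 51]
137.5 94.1 260.5 [59 60 59]
139.0 93.7 258.1 [59 59 58]
140.5 93.3 255.8 [59 59 58]
142.0 92.8 253.5 [59 60 58]
143.5 92.4 251.2 [59 60 58]
145.0 92.0 248.8 [57 58 57]
146.5 91.6 246.4 [59 59 58]
148.0 91.1 244.1 [59 59 58]
149.5 90.7 241.7 [59 59 57]
151.0 90.3 239.3 [59 59 58]
152.5 89.9 236.9 [59 60 58]
154.0 89.4 234.5 [58 59 58]
155.5 89.0 232.1 [58 59 58]
157.0 88.6 229.7 [59 60 5
[... 517 characters left out ...]
 [2 3 3]
187.0 79.7 179.5 [4 4 3]
188.5 79.3 176.9 [3 4 4]
190.0 78.8 174.3 [3 5 4]
191.5 78.4 171.6 [5 4 5]
193.0 77.9 169.0 [25 26 26]
194.5 77.5 166.3 [57 57 56]
196.0 77.0 163.7 [58 58 57]
197.5 76.6 161.0 [58 58 57]
199.0 76.1 158.3 [58 58 57]
200.5 75.6 155.7 [59 60 58]
202.0 75.2 153.0 [59 59 58]
203.5 74.7 150.3 [58 58 57]
205.0 74.2 147.6 [58 59 57]
206.5 73.8 144.8 [59 59 58]
208.0 73.3 142.1 [57 57 56]
209.5 72.9 139.4 [34 35 35]
211.0 72.4 136.6 [4 3 5]
212.5 71.9 133.8 [3 2 2]
214.0 71.5 131.1 [2 2 1]
215.5 71.0 128.3 [2 1 2]
217.0 70.5 125.5 [3 4 3]
218.5 70.0 122.7 [2 4 3]
220.0 69.6 119.9 [2 3 3]
221.5 69.1 117.1 [6 5 5]
223.0 68.6 114.2 [39 40 40]
224.5 68.2 111.4 [57 58 56]
```

View pics/w3.png

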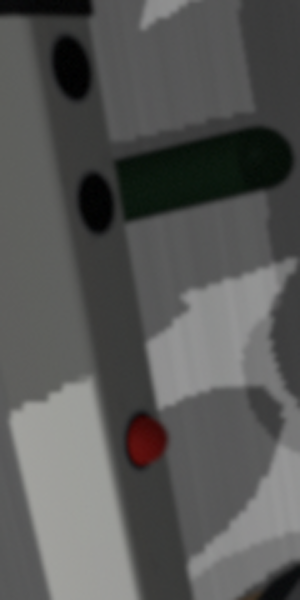

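Converted, -150 mm / 1000 = -0.15, -100 mm / 1000 = -0.1.

>>> play_rows(series=[{"dr": [0,0,0],"slide": [-0.006,-0.05,0],"claw": 1},{"dr": [0,0,0],"slide": [-0.014,-0.1,0],"claw": 1},{"dr": [0,0,0],"slide": [-0.021,-0.15,0],"claw": 1},{"dr": [0,0,0],"slide": [-0.021,-0.15,0],"claw": 1},{"dr": [0,0,0],"slide": [-0.021,-0.15,0],"claw": 1},{"dr": [0,0,0],"slide": [-0.021,-0.15,0],"claw": 1},{"dr": [0,0,0],"slide": [-0.021,-0.15,0],"claw": 1}])

```text
time_s: 2.68
position: [510.7, 131.5, 273.6]
tool_rot: [0.711, 0.703, -0.0, 0.0]
ft_force: [0.5, -0.0, 0.3]
width: 85.5
finger_force: 0.0
```

```bash
python3 - <<'E'
from h import *
o=robot.observe(); print(o['position'],R.from_quat(o['tool_rot']).as_matrix().round(4),o['ft_force'],o['joint_velocities'].round(3))
f=robot.grab_frame('wrist'); P=cloud(f);T=P[(P[...,2]>208)&(P[...,2]<217)&(abs(P[...,0]-511)<18)]
for y in (120,150,180,210):
    s=T[abs(T[:,1]-y)<6]; print(y,s[:,0].min(),s[:,0].max(),len(s))
E
```

```text
[510.73576255 131.45035037 273.61546605] [[ 1.140e-02  9.999e-01 -2.000e-04]
 [ 9.999e-01 -1.140e-02 -5.000e-04]
 [-5.000e-04 -2.000e-04 -1.000e+00]] [ 0.51943594 -0.03097336  0.31820024] [ 0.001 -0.002  0.001  0.007  0.     0.     0.   ]
120 498.5219291520816 522.3359020643554 776
150 498.6206743692442 522.1908377816507 856
180 498.85541910123146 522.6503635541262 978
210 499.22233053281656 523.1060915782215 1061
```

Converted, 81 mm / 1000 = 0.081, 60 mm / 1000 = 0.06.

>>> play_rows(series=[{"dr": [0,0,0],"slide": [-0.003,0,0.03],"claw": 1},{"dr": [0,0,0],"slide": [-0.003,0,0.06],"claw": 1},{"dr": [0,0,0],"slide": [-0.003,0,0.081],"claw": 1},{"dr": [0,0,0],"slide": [-0.003,0,0.081],"claw": 1},{"dr": [0,0,0],"slide": [-0.003,0,0.081],"claw": 0.6},{"dr": [0,0,0],"slide": [-0.003,0,0.081],"claw": 0.5},{"dr": [0,0,0],"slide": [-0.003,0,0.081],"claw": 0.45},{"dr": [0,0,0],"slide": [-0.003,0,0.081],"claw": 0.45}])

```text
time_s: 3.72
position: [510.2, 128.4, 193.2]
tool_rot: [0.711, 0.703, 0.0, 0.0]
ft_force: [0.9, -0.6, -0.1]
width: 38.6
finger_force: 0.0
```

```bash
python3 - <<'E'
from h import *
o=robot.observe(); print(o['position'],o['ft_force'],o['width'])
f=robot.grab_frame('wrist'); save(f,'w4.png')
E
```

```text
[510.23612641 128.37525893 193.17465766] [ 0.8707995  -0.61548137 -0.07415172] 38.56203414182056
```

View pics/w4.png

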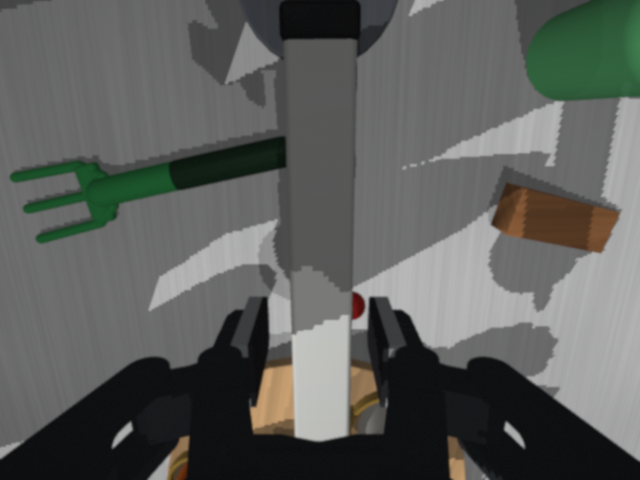

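The view shows the boom centred between the fingers, with the button tip at (355,306), just in front of the right pad.

```bash
python3 - <<'E'
from h import *
f=robot.grab_frame('wrist'); I=f['image'].astype(int); c=np.array(f['xyz'])
m=(I[...,0]>90)&(I[...,1]<60)&(I[...,2]<60); m[:, :330]=0;m[:,380:]=0;m[:280]=0;m[340:]=0
v,u=np.where(m); print(u.min(),u.max(),v.min(),v.max())
for vv in (v.min(),v.mean(),v.max()):
    r=ray(f,u.mean(),vv); t=(200-c[2])/r[2]; print((c+t*r).round(1))
print(c, robot.observe()['position'])
P=cloud(f); print(P[v,u].min(0),P[v,u].max(0),np.median(P[v,u],0))
E
```

```text
353 359 302 318
[524.9 128.7 200. ]
[525.  124.8 200. ]
[525.  121.2 200. ]
[510.11219848 202.59730752 353.99028872] [510.14702084 128.35802737 192.98652096]
[523.44936658 124.05469321 203.37425272] [526.14820444 131.22431189 207.61539659] [524.36841907 127.96165756 206.12989358]
```

Converted, 0.5 mm / 1000 = 0.0005.

>>> play_rows(series=[{"dr": [0,0,0],"slide": [0,0.0005,0],"claw": 0.35},{"dr": [0,0,0],"slide": [0,0.0005,0],"claw": 0.3},{"dr": [0,0,0],"slide": [0,0.0005,0],"claw": 0.2},{"dr": [0,0,0],"slide": [0,0.0005,0],"claw": 0.1},{"dr": [0,0,0],"slide": [0,0.0005,0],"claw": 0.1},{"dr": [0,0,0],"slide": [0,0.0005,0],"claw": 0.1}])

```text
time_s: 4.58
position: [511.4, 128.3, 193.4]
tool_rot: [0.711, 0.703, 0.001, 0.001]
ft_force: [5.4, -0.4, 2.6]
width: 19.5
finger_force: 58.6
```

Converted, -1 mm / 1000 = -0.001, -0.5 mm / 1000 = -0.0005.

>>> play_rows(series=[{"dr": [0,0,0],"slide": [-0.0005,0,0],"claw": 0.1},{"dr": [0,0,0],"slide": [-0.001,0,0],"claw": 0.1}])

```text
time_s: 4.82
position: [511.4, 127.8, 193.4]
tool_rot: [0.711, 0.703, 0.001, 0.0]
ft_force: [5.1, 1.4, 1.7]
width: 19.8
finger_force: 58.6
```

```bash
python3 - <<'E'
from h import *
o=robot.observe(); print(o['position'],o['ft_force'],o['width'],o['finger_force'])
f=robot.grab_frame('wrist'); save(f,'w5.png')
E
```

```text
[511.39850629 127.82746935 193.35749715] [5.14515399 1.3684406  1.71827993] 19.76756787895512 58.63483842462301
```

View pics/w5.png

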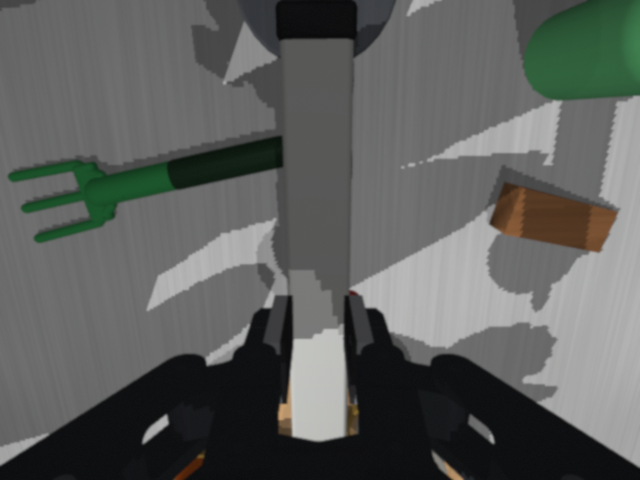

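```bash
python3 - <<'E'
from h import *
f=robot.grab_frame('wrist'); c=np.array(f['xyz']); I=f['image']
att=R.from_quat(f['attitude'])
for X in [(523,139,182),(523,139,200),(523,139,220),(523,117,182),(523,117,220),(525,128,200),(525,134,200),(525,128,206),(525,122,200)]:
    q=att.inv().apply(np.array(X)-c)*[1,-1,-1]
    uv,_=cv2.projectPoints(q.reshape(1,3),np.zeros(3),np.zeros(3),np.array(f['intrinsics'],float),np.array(f['dist'],float)); print(X,uv.ravel().round(1))
P=cloud(f)
for v in range(286,330,3): print(v,[ (P[v,u].round(0).tolist(),I[v,u].tolist()) for u in (353,358)])
cv2.imwrite('pics/w6.png',cv2.resize(I[260:400,250:410,::-1],None,fx=4,fy=4,interpolation=cv2.INTER_CUBIC))
E
```

```text
(523, 139, 182) [344.9 262.5]
(523, 139, 200) [347.8 277.4]
(523, 139, 220) [351.8 298.2]
(523, 117, 182) [344.5 306.5]
(523, 117, 220) [350.9 351. ]
(525, 128, 200) [352.3 301.8]
(525, 134, 200) [352.5 288.6]
(525, 128, 206) [353.5 308.2]
(525, 122, 200) [352.  314.7]
286 [([543.0, 49.0, 1.0], [156, 156, 156]), ([548.0, 49.0, 0.0], [180, 181, 181])]
289 [([544.0, 46.0, 0.0], [168, 165, 165]), ([548.0, 46.0, 0.0], [180, 181, 180])]
292 [([525.0, 133.0, 201.0], [79, 38, 37]), ([548.0, 42.0, -0.0], [167, 165, 165])]
295 [([524.0, 139.0, 216.0], [64, 50, 50]), ([526.0, 138.0, 216.0], [86, 78, 79])]
298 [([524.0, 139.0, 219.0], [61, 61, 63]), ([525.0, 139.0, 219.0], [61, 61, 63])]
301 [([523.0, 138.0, 221.0], [60, 61, 62]), ([525.0, 138.0, 221.0], [60, 61, 62])]
304 [([523.0, 138.0, 222.0], [60, 61, 63]), ([525.0, 139.0, 224.0], [61, 61, 63])]
307 [([523.0, 138.0, 225.0], [60, 61, 62]), ([525.0, 139.0, 226.0], [61, 61, 62])]
310 [([523.0, 138.0, 227.0], [59, 60, 61]), ([524.0, 138.0, 228.0], [60, 61, 63])]
313 [([523.0, 138.0, 230.0], [57, 57, 59]), ([524.0, 138.0, 230.0], [60, 61, 63])]
316 [([522.0, 138.0, 232.0], [54, 54, 56]), ([524.0, 138.0, 233.0], [60, 60, 62])]
319 [([522.0, 138.0, 234.0], [47, 47, 48]), ([524.0, 138.0, 234.0], [60, 61, 62])]
322 [([522.0, 138.0, 236.0], [42, 41, 43]), ([524.0, 138.0, 236.0], [60, 61, 62])]
325 [([522.0, 138.0, 239.0], [32, 32, 34]), ([523.0, 138.0, 238.0], [61, 61, 62])]
328 [([522.0, 138.0, 241.0], [24, 24, 25]), ([523.0, 139.0, 241.0], [60, 60, 62])]
```

View pics/w6.png

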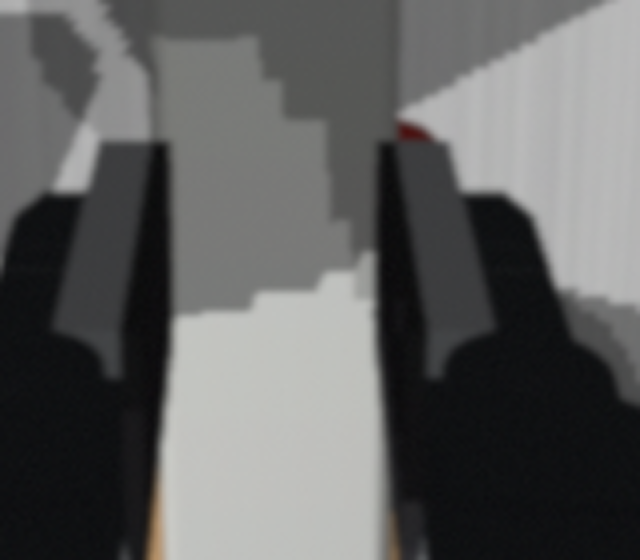

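```bash
python3 - <<'E'
from h import *
f=robot.grab_frame('wrist'); P=cloud(f); print('boomtop',[P[v,318].round(1).tolist() for v in (150,250,320,380,420)])
print('leftfinger',[P[v,280].round(1).tolist() for v in (292,296,300,330)])
t=robot.grab_frame('top'); Q=cloud(t); save(t,'t7.png'); I=t['image']
s=robot.grab_frame('side'); save(s,'s7.png'); S=cloud(s)
a=(S[...,0]>440)&(S[...,0]<580)&(S[...,1]>100)&(S[...,1]<160)&(S[...,2]>150)
v,u=np.where(a); print(u.min(),u.max(),v.min(),v.max())
k=S[a]; 
for x0 in range(470,530,5):
    w=k[(k[:,0]>=x0)&(k[:,0]<x0+5)]; print(x0,len(w),w[:,2].min().round() if len(w) else 0, w[:,2].max().round() if len(w) else 0)
uc,vc=int(u.mean()),int(v.max()); cv2.imwrite('pics/s8.png',cv2.resize(s['image'][170:270,200:360,::-1],None,fx=5,fy=5,interpolation=cv2.INTER_CUBIC))
E
```

```text
boomtop [[511.3, 191.4, 212.7], [510.9, 155.4, 213.4], [510.6, 126.5, 212.9], [510.3, 98.5, 212.1], [510.1, 78.5, 212.4]]
leftfinger [[474.1, 44.1, 1.7], [496.6, 138.7, 216.7], [496.9, 138.7, 220.3], [498.7, 138.0, 240.9]]
266 310 95 231
470 339 257.0 614.0
475 244 264.0 614.0
480 130 223.0 612.0
485 114 221.0 610.0
490 86 195.0 608.0
495 111 189.0 606.0
500 57 185.0 604.0
505 43 208.0 603.0
510 37 209.0 601.0
515 78 208.0 601.0
520 68 206.0 604.0
525 23 207.0 602.0
```

View pics/s8.png

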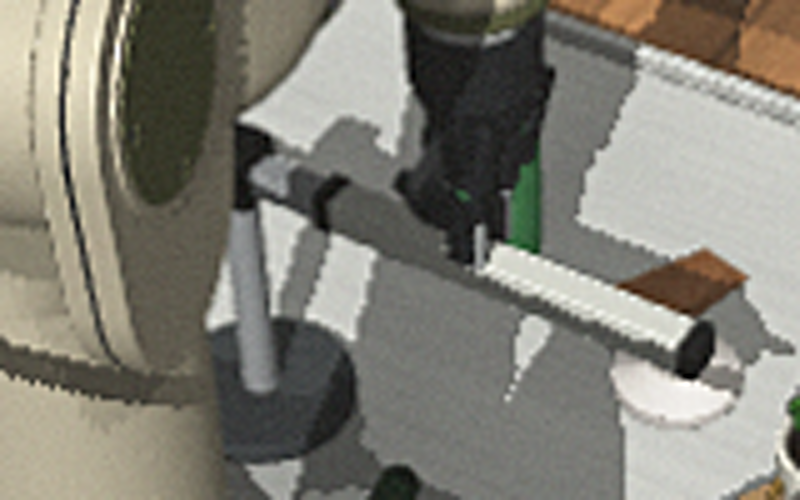

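The fingertips only reach z≈212–216, the boom's top edge, and the button is still proud at (353,294). I'll open and go lower.

Converted, 20 mm / 1000 = 0.02, 10 mm / 1000 = 0.01.

>>> play_rows(series=[{"dr": [0,0,0],"slide": [0.001,0,0],"claw": 0.3},{"dr": [0,0,0],"slide": [0.001,0,0],"claw": 0.5},{"dr": [0,0,0],"slide": [0.001,0,0],"claw": 0.5},{"dr": [0,0,0],"slide": [0.001,0,0],"claw": 0.5},{"dr": [0,0,0],"slide": [0.001,-0.0005,0.01],"claw": 0.5},{"dr": [0,0,0],"slide": [0.001,-0.0005,0.02],"claw": 0.5},{"dr": [0,0,0],"slide": [0.001,-0.0005,0.02],"claw": 0.5},{"dr": [0,0,0],"slide": [0.001,-0.0005,0.02],"claw": 0.5}])

```text
time_s: 6.08
position: [510.1, 128.3, 172.8]
tool_rot: [0.711, 0.703, -0.0, -0.0]
ft_force: [0.6, 0.9, 0.8]
width: 42.5
finger_force: 0.0
```

```bash
python3 - <<'E'
from h import *
o=robot.observe(); print(o['position'],o['ft_force'],o['width'])
f=robot.grab_frame('wrist'); P=cloud(f); save(f,'w9.png')
T=o['position']
m=(abs(P[...,1]-139)<3)&(P[...,2]>150)&(abs(P[...,0]-511)<60)&(f['image'].max(-1)<75)
Q=P[m]
for s in (-1,1):
    k=Q[(Q[:,0]-511)*s>14]; k=k[np.argsort(k[:,2])][:5]; print(k.round(1))
E
```

```text
[510.13835416 128.28979039 172.83827146] [0.55615633 0.86197796 0.84368542] 42.48816883725831
[[488.2 138.  195.9]
 [487.1 138.9 196.1]
 [488.2 137.3 196.2]
 [486.8 139.  196.2]
 [488.1 136.1 196.3]]
[[530.8 136.5 196.4]
 [531.4 138.3 196.6]
 [530.7 136.  197.1]
 [530.6 136.6 197.5]
 [532.4 138.7 197.6]]
```

View pics/w9.png

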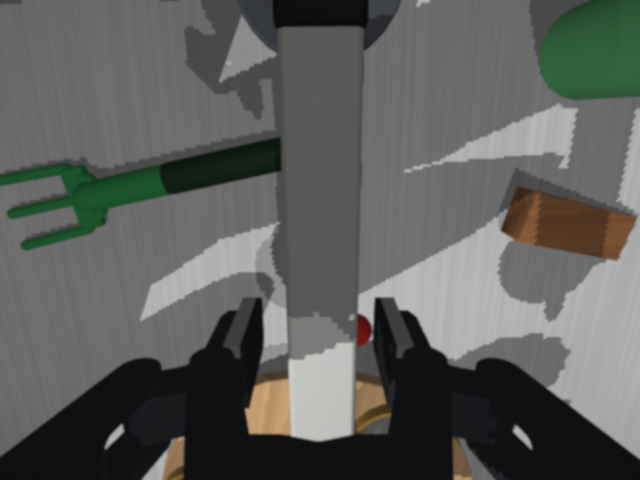

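The tips sit at z≈196 with the TCP at 173, and the button is at (362,330), clear of the pads. I'll lower 14 mm more, centre, and pinch.

Converted, 14 mm / 1000 = 0.014, 7 mm / 1000 = 0.007.

>>> play_rows(series=[{"dr": [0,0,0],"slide": [0,0.0008,0.007],"claw": 0.5},{"dr": [0,0,0],"slide": [0,0.0008,0.014],"claw": 0.5},{"dr": [0,0,0],"slide": [0,0.0008,0.014],"claw": 0.4},{"dr": [0,0,0],"slide": [0,0.0008,0.014],"claw": 0.35},{"dr": [0,0,0],"slide": [0,0.0008,0.014],"claw": 0.3},{"dr": [0,0,0],"slide": [0,0.0008,0.014],"claw": 0.2},{"dr": [0,0,0],"slide": [0,0.0008,0.014],"claw": 0.1},{"dr": [0,0,0],"slide": [0,0.0008,0.014],"claw": 0.1},{"dr": [0,0,0],"slide": [0,0.0008,0.014],"claw": 0.1}])

```text
time_s: 7.25
position: [511.5, 128.2, 159.3]
tool_rot: [0.711, 0.703, 0.001, 0.0]
ft_force: [4.3, -1.8, 1.9]
width: 22.8
finger_force: 59.2
```

```bash
python3 - <<'E'
from h import *
o=robot.observe(); print(o['position'],o['ft_force'],o['torque'],o['width'],o['finger_force'])
f=robot.grab_frame('wrist'); P=cloud(f); I=f['image'].astype(int)
m=(abs(P[...,1]-138)<4)&(P[...,2]>150)&(abs(P[...,0]-511)<60)&(abs(P[...,0]-511)>11)&(I.max(-1)<75)
Q=P[m]
for s in (-1,1):
    k=Q[(Q[:,0]-511)*s>0]; k=k[np.argsort(k[:,2])][:4]; print(k.round(1))
r=(I[...,0]>I[...,1]+25)&(abs(P[...,0]-525)<12)&(P[...,2]>180); print('red',r.sum(),P[r].mean(0) if r.any() else '')
E
```

```text
[511.5300129  128.21064266 159.33829647] [ 4.30875697 -1.76867922  1.86943492] [-0.22268846 -0.94863387  0.23896961] 22.846486079428722 59.229958299547434
[[495.2 138.9 182.1]
 [493.7 139.  182.3]
 [493.  139.1 182.4]
 [494.5 139.1 182.5]]
[[525.8 138.7 182.4]
 [526.9 138.8 182.6]
 [528.4 138.4 182.7]
 [527.2 138.8 182.7]]
red 0
```

Converted, -2 mm / 1000 = -0.002, -1 mm / 1000 = -0.001.

>>> play_rows(series=[{"dr": [0,0,0],"slide": [-0.001,0,0],"claw": 0.1},{"dr": [0,0,0],"slide": [-0.002,0,0],"claw": 0.1}])

```text
time_s: 7.55
position: [511.5, 127.6, 159.4]
tool_rot: [0.711, 0.704, 0.001, 0.0]
ft_force: [6.7, 3.7, -0.1]
width: 23.6
finger_force: 59.0
```

Converted, -1.2 mm / 1000 = -0.0012, -0.7 mm / 1000 = -0.0007.

>>> play_rows(series=[{"dr": [0,0,0],"slide": [-0.0007,0,0],"claw": 0.1},{"dr": [0,0,0],"slide": [-0.0012,0,0],"claw": 0.1}])

```text
time_s: 7.8
position: [511.5, 126.4, 159.4]
tool_rot: [0.711, 0.704, 0.001, 0.0]
ft_force: [6.5, 3.8, 0.4]
width: 23.4
finger_force: 59.0
```

Converted, -2 mm / 1000 = -0.002, -1 mm / 1000 = -0.001.

>>> play_rows(series=[{"dr": [0,0,0],"slide": [-0.001,0,0],"claw": 0.1},{"dr": [0,0,0],"slide": [-0.002,0,0],"claw": 0.1}])

```text
time_s: 8.05
position: [511.6, 125.0, 159.4]
tool_rot: [0.711, 0.704, 0.002, -0.0]
ft_force: [6.7, 5.9, -1.5]
width: 23.1
finger_force: 58.7
```

Converted, -2 mm / 1000 = -0.002, -1 mm / 1000 = -0.001.

>>> play_rows(series=[{"dr": [0,0,0],"slide": [-0.001,0,0],"claw": 0.1},{"dr": [0,0,0],"slide": [-0.002,0,0],"claw": 0.1}])

```text
time_s: 8.3
position: [511.6, 124.0, 159.4]
tool_rot: [0.71, 0.704, 0.002, -0.0]
ft_force: [8.0, 9.5, -1.7]
width: 23.6
finger_force: 58.9
```

```bash
cat > lamp.py <<'E'
from h import *
# project-based end-cap / lamp estimate from top camera
t=robot.grab_frame('top'); P=cloud(t)
m=(P[...,2]>205)&(P[...,2]<220)&(P[...,0]>490)&(P[...,0]<530)&(P[...,1]<100)&(P[...,1]>-150)
Q=P[m]; print('outer end y',Q[:,1].min())
m=(P[...,2]>178)&(P[...,2]<200)&(P[...,0]>460)&(P[...,0]<560)&(P[...,1]<100)&(P[...,1]>-125)
Q=P[m]; print('lamp',cv2.minEnclosingCircle(Q[:,:2].astype(np.float32)),len(Q))
o=robot.observe(); print(o['position'],o['ft_force'],o['width'],o['time_s'])
E
python3 lamp.py; python3 - <<'E'
import sys; sys.path.insert(0,'.')
import numpy as np,cv2
P=np.load('top0.npy')
m=(P[...,2]>205)&(P[...,2]<220)&(P[...,0]>490)&(P[...,0]<530)&(P[...,1]<100)&(P[...,1]>-150);print(P[m][:,1].min())
m=(P[...,2]>178)&(P[...,2]<200)&(P[...,0]>460)&(P[...,0]<560)&(P[...,1]<100)&(P[...,1]>-125);print(cv2.minEnclosingCircle(P[m][:,:2].astype(np.float32)),m.sum())
E
```

```text
outer end y -23.83628745075082
lamp ((507.8768310546875, 14.595723152160645), 58.39682388305664) 384
[511.55447881 123.54545283 159.3630574 ] [ 6.53475085  5.30372022 -0.4581489 ] 23.183797983476737 8.35
-18.448530752484793
((509.38458251953125, 30.576162338256836), 69.05138397216797) 401
```

Converted, -24 mm / 1000 = -0.024, -22 mm / 1000 = -0.022.

>>> play_rows(series=[{"dr": [0,0,0],"slide": [-0.002,0,0],"claw": 0.1},{"dr": [0,0,0],"slide": [-0.004,0,0],"claw": 0.1},{"dr": [0,0,0],"slide": [-0.006,0,0],"claw": 0.1},{"dr": [0,0,0],"slide": [-0.008,0,0],"claw": 0.1},{"dr": [0,0,0],"slide": [-0.01,0,0],"claw": 0.1},{"dr": [0,0,0],"slide": [-0.012,0,0],"claw": 0.1},{"dr": [0,0,0],"slide": [-0.014,0,0],"claw": 0.1},{"dr": [0,0,0],"slide": [-0.016,0,0],"claw": 0.1},{"dr": [0,0,0],"slide": [-0.018,0,0],"claw": 0.1},{"dr": [0,0,0],"slide": [-0.02,0,0],"claw": 0.1},{"dr": [0,0,0],"slide": [-0.022,0,0],"claw": 0.1},{"dr": [0,0,0],"slide": [-0.024,0,0],"claw": 0.1}])

```text
time_s: 9.85
position: [511.4, 98.4, 159.4]
tool_rot: [0.711, 0.704, 0.001, 0.0]
ft_force: [8.0, 3.2, -0.4]
width: 23.9
finger_force: 59.1
```

```bash
python3 lamp.py
```

```text
outer end y -50.21854543078831
lamp ((506.2601013183594, -12.275390625), 58.319236755371094) 384
[511.40060345  97.97257322 159.34969769] [ 7.26733337  3.02176489 -0.54703461] 23.430486133564575 9.9
```

Converted, -21 mm / 1000 = -0.021, -20 mm / 1000 = -0.02.

>>> play_rows(series=[{"dr": [0,0,0],"slide": [-0.002,0,0],"claw": 0.1},{"dr": [0,0,0],"slide": [-0.004,0,0],"claw": 0.1},{"dr": [0,0,0],"slide": [-0.006,0,0],"claw": 0.1},{"dr": [0,0,0],"slide": [-0.008,0,0],"claw": 0.1},{"dr": [0,0,0],"slide": [-0.01,0,0],"claw": 0.1},{"dr": [0,0,0],"slide": [-0.012,0,0],"claw": 0.1},{"dr": [0,0,0],"slide": [-0.014,0,0],"claw": 0.1},{"dr": [0,0,0],"slide": [-0.016,0,0],"claw": 0.1},{"dr": [0,0,0],"slide": [-0.018,0,0],"claw": 0.1},{"dr": [0,0,0],"slide": [-0.02,0,0],"claw": 0.1},{"dr": [0,0,0],"slide": [-0.021,0,0],"claw": 0.1},{"dr": [0,0,0],"slide": [-0.021,0,0],"claw": 0.1}])

```text
time_s: 11.4
position: [511.3, 76.8, 159.4]
tool_rot: [0.711, 0.703, 0.001, 0.001]
ft_force: [8.2, 0.4, -0.9]
width: 23.4
finger_force: 59.1
```

```bash
python3 lamp.py; python3 - <<'E'
from h import *
f=robot.grab_frame('wrist'); c=np.array(f['xyz']); I=f['image'].astype(int); P=cloud(f)
r=(I[...,0]>I[...,1]+25)&(abs(P[...,0]-525)<12)&(P[...,2]>180); print('red',r.sum(),P[r].mean(0) if r.any() else '')
E
```

```text
outer end y -71.53774385530681
lamp ((506.809326171875, -36.38658905029297), 55.875335693359375) 380
[511.3453235   76.7151683  159.35621061] [ 8.34659605  0.87324474 -0.51570842] 23.410379521760582 11.45
red 0
```

>>> play_rows(series=[{"dr": [0,0,0],"slide": [-0.001,0,0],"claw": 0.1},{"dr": [0,0,0],"slide": [-0.002,0,0],"claw": 0.1},{"dr": [0,0,0],"slide": [-0.003,0,0],"claw": 0.1},{"dr": [0,0,0],"slide": [-0.004,0,0],"claw": 0.1},{"dr": [0,0,0],"slide": [-0.004,0,0],"claw": 0.1}])

```text
time_s: 12.12
position: [511.3, 71.6, 159.3]
tool_rot: [0.711, 0.703, 0.001, 0.001]
ft_force: [7.3, -3.6, 0.2]
width: 23.2
finger_force: 59.3
```

```bash
cat > red.py <<'E'
from h import *
f=robot.grab_frame('wrist'); I=f['image'].astype(int); P=cloud(f)
r=(I[...,0]>I[...,1]+25)&(abs(P[...,0]-525)<12)&(P[...,2]>180)
o=robot.observe(); print('red',r.sum(),P[r].mean(0) if r.any() else '',P[r].max(0) if r.any() else '',o['position'],o['ft_force'],o['time_s'])
E
python3 red.py
```

```text
red 467 [525.34758047 128.17617998 204.9757841 ] [528.32831972 133.22399665 207.68651128] [511.31415083  71.669902   159.37004842] [ 7.64350485 -2.27203001 -0.53710058] 12.175
```

The button has popped into the second hole: its red tip shows at x≈528. Releasing and rising.

Converted, -110 mm / 1000 = -0.11, -80 mm / 1000 = -0.08.

>>> play_rows(series=[{"dr": [0,0,0],"slide": [0,0,0],"claw": 0.3},{"dr": [0,0,0],"slide": [0,0,0],"claw": 0.5},{"dr": [0,0,0],"slide": [0,0,0],"claw": 0.6},{"dr": [0,0,0],"slide": [0,0,0],"claw": 0.6},{"dr": [0,0,0],"slide": [0,0,-0.015],"claw": 0.6},{"dr": [0,0,0],"slide": [0,0,-0.045],"claw": 0.6},{"dr": [0,0,0],"slide": [0,0,-0.08],"claw": 0.6},{"dr": [0,0,0],"slide": [0,0,-0.11],"claw": 0.6},{"dr": [0,0,0],"slide": [0,0,-0.11],"claw": 0.6},{"dr": [0,0,0],"slide": [0,0,-0.11],"claw": 0.6}])

```text
time_s: 13.42
position: [510.1, 72.1, 268.9]
tool_rot: [0.711, 0.703, 0.0, -0.0]
ft_force: [0.5, 0.1, 0.1]
width: 51.2
finger_force: 0.0
```

```bash
python3 red.py; python3 - <<'E'
from h import *
from scipy.optimize import least_squares
t=robot.grab_frame('top'); P=cloud(t); I=t['image'].astype(int); np.save('top9.npy',P); save(t,'t9.png')
m=(P[...,2]>205)&(P[...,2]<220)&(P[...,0]>490)&(P[...,0]<530)&(P[...,1]<100)&(P[...,1]>-150); Q=P[m]; print('end',Q[:,1].min())
m=(P[...,2]>184)&(P[...,2]<194)&(P[...,0]>460)&(P[...,0]<560)&(P[...,1]<20)&(P[...,1]>-122)
Q=P[m]; print('lamptop',len(Q),cv2.minEnclosingCircle(Q[:,:2].astype(np.float32)),Q.min(0),Q.max(0))
def circ(m):
    k=P[m][:,:2].astype(np.float32); return cv2.minEnclosingCircle(k),len(k)
print('orange',circ((P[...,2]>93)&(P[...,2]<106)&(abs(P[...,0]-397)<45)&(abs(P[...,1]+146)<45)))
kn=P[(P[...,2]>194)&(P[...,2]<210)&(abs(P[...,0]-505)<40)&(abs(P[...,1]+165)<40)]; print('knob',len(kn),np.median(kn,0),cv2.minAreaRect(kn[:,:2].astype(np.float32)))
m=(P[...,2]>30)&(P[...,2]<40)&(P[...,1]<0)&(P[...,1]>-400)&(abs(P[...,0]-505)<180); print('car',circ(m))
E
```

```text
red 146 [525.50044515 128.04949333 204.98732739] [528.31855319 133.08695075 208.065552  ] [509.88676355  72.06199521 268.36168413] [ 0.56052708  0.14692455 -0.39333574] 13.475
end -76.67722010973269
lamptop 180 ((508.2425537109375, -43.82504653930664), 50.26992416381836) [477.81780101 -94.08809364 184.00060121] [540.76158251   5.64427617 193.45880764]
orange (((397.16131591796875, -146.34275817871094), 38.727638244628906), 373)
knob 93 [ 504.91677954 -164.53376308  201.19444791] ((505.80511474609375, -165.14813232421875), (13.945632934570312, 46.378578186035156), 80.92752838134766)
car (((505.4871520996094, -165.04513549804688), 154.3682098388672), 4728)
```

Converted, -237 mm / 1000 = -0.237, -1.6 mm / 1000 = -0.0016, -81.2 degrees / 180 = -0.4511.

>>> play_rows(series=[{"dr": [0,0,-0.05],"slide": [-0.04,0,0],"claw": 0.5},{"dr": [0,0,-0.1],"slide": [-0.08,0,0],"claw": 0.5},{"dr": [0,0,-0.15],"slide": [-0.12,0,0],"claw": 0.5},{"dr": [0,0,-0.2],"slide": [-0.16,0,0],"claw": 0.5},{"dr": [0,0,-0.25],"slide": [-0.2,0,0],"claw": 0.5},{"dr": [0,0,-0.3],"slide": [-0.237,-0.0016,0],"claw": 0.5},{"dr": [0,0,-0.35],"slide": [-0.237,-0.0016,0],"claw": 0.5},{"dr": [0,0,-0.4],"slide": [-0.237,-0.0016,0],"claw": 0.5},{"dr": [0,0,-0.4511],"slide": [-0.237,-0.0016,0],"claw": 0.5},{"dr": [0,0,-0.4511],"slide": [-0.237,-0.0016,0],"claw": 0.5},{"dr": [0,0,-0.4511],"slide": [-0.237,-0.0016,0],"claw": 0.5},{"dr": [0,0,-0.4511],"slide": [-0.237,-0.0016,0],"claw": 0.5}])

```text
time_s: 15.02
position: [505.9, -164.8, 268.7]
tool_rot: [0.083, 0.997, 0.0, -0.0]
ft_force: [-0.9, -0.4, -0.9]
width: 42.9
finger_force: 0.0
```

```bash
cat > kn.py <<'E'
from h import *
f=robot.grab_frame('wrist'); P=cloud(f); o=robot.observe()
M=R.from_quat(o['tool_rot']).as_matrix(); print(o['position'],'tool x deg',np.degrees(np.arctan2(M[1,0],M[0,0])),o['joint_positions'].round(2),o['width'])
k=P[(P[...,2]>195)&(P[...,2]<208)&(np.hypot(P[...,0]-505,P[...,1]+165)<32)]
print('knob',len(k),cv2.minAreaRect(k[:,:2].astype(np.float32)) if len(k) else '')
E
python3 kn.py
```

```text
[ 505.98142501 -164.8129523   268.7295454 ] tool x deg 170.4665050676892 [-0.28  0.1   0.56  1.65 -0.05  1.41  1.68] 42.57703995693703
knob 1771 ((503.91619873046875, -164.95355224609375), (14.000650405883789, 45.69391632080078), 80.3008041381836)
```

Converted, 119 mm / 1000 = 0.119, 105 mm / 1000 = 0.105.

>>> play_rows(series=[{"dr": [0,0,0],"slide": [0.001,0,0.04],"claw": 0.5},{"dr": [0,0,0],"slide": [0.001,0,0.08],"claw": 0.5},{"dr": [0,0,0],"slide": [0.001,0,0.105],"claw": 0.5},{"dr": [0,0,0],"slide": [0.001,0,0.119],"claw": 0.5},{"dr": [0,0,0],"slide": [0.001,0,0.119],"claw": 0.5},{"dr": [0,0,0],"slide": [0.001,0,0.119],"claw": 0.3},{"dr": [0,0,0],"slide": [0.001,0,0.119],"claw": 0.2},{"dr": [0,0,0],"slide": [0.001,0,0.119],"claw": 0.1},{"dr": [0,0,0],"slide": [0.001,0,0.119],"claw": 0},{"dr": [0,0,0],"slide": [0.001,0,0.119],"claw": 0},{"dr": [0,0,0],"slide": [0.001,0,0.119],"claw": 0}])

```text
time_s: 16.45
position: [505.6, -164.7, 150.8]
tool_rot: [0.082, 0.997, 0.0, 0.001]
ft_force: [-1.0, 1.5, 5.7]
width: 13.3
finger_force: 59.5
```

Converted, 50 degrees / 180 = 0.2778.

>>> play_rows(series=[{"dr": [0,0,0.0167],"slide": [0,0,0],"claw": 0},{"dr": [0,0,0.0389],"slide": [0,0,0],"claw": 0},{"dr": [0,0,0.0667],"slide": [0,0,0],"claw": 0},{"dr": [0,0,0.0944],"slide": [0,0,0],"claw": 0},{"dr": [0,0,0.1222],"slide": [0,0,0],"claw": 0},{"dr": [0,0,0.15],"slide": [0,0,0],"claw": 0},{"dr": [0,0,0.1778],"slide": [0,0,0],"claw": 0},{"dr": [0,0,0.2056],"slide": [0,0,0],"claw": 0},{"dr": [0,0,0.2333],"slide": [0,0,0],"claw": 0},{"dr": [0,0,0.2556],"slide": [0,0,0],"claw": 0},{"dr": [0,0,0.2722],"slide": [0,0,0],"claw": 0},{"dr": [0,0,0.2778],"slide": [0,0,0],"claw": 0}])

```text
time_s: 17.95
position: [505.5, -164.8, 150.9]
tool_rot: [0.496, 0.868, 0.0, 0.001]
ft_force: [-1.9, 0.3, 6.4]
width: 13.5
finger_force: 59.6
```

Converted, 32 degrees / 180 = 0.1778.

>>> play_rows(series=[{"dr": [0,0,0.0167],"slide": [0,0,0],"claw": 0},{"dr": [0,0,0.0389],"slide": [0,0,0],"claw": 0},{"dr": [0,0,0.0667],"slide": [0,0,0],"claw": 0},{"dr": [0,0,0.0944],"slide": [0,0,0],"claw": 0},{"dr": [0,0,0.1222],"slide": [0,0,0],"claw": 0},{"dr": [0,0,0.15],"slide": [0,0,0],"claw": 0},{"dr": [0,0,0.1667],"slide": [0,0,0],"claw": 0},{"dr": [0,0,0.1778],"slide": [0,0,0],"claw": 0},{"dr": [0,0,0.1778],"slide": [0,0,0],"claw": 0},{"dr": [0,0,0.1778],"slide": [0,0,0],"claw": 0}])

```text
time_s: 19.2
position: [505.4, -164.8, 150.8]
tool_rot: [0.716, 0.698, 0.0, 0.0]
ft_force: [-3.1, 1.7, 7.0]
width: 13.1
finger_force: 59.7
```

```bash
cat > chk.py <<'E'
from h import *
o=robot.observe(); M=R.from_quat(o['tool_rot']).as_matrix(); print(o['time_s'],'tool x deg',np.degrees(np.arctan2(M[1,0],M[0,0])),o['joint_positions'].round(2))
for n in ('top','side','wrist'):
    f=robot.grab_frame(n); P=cloud(f); I=f['image'].astype(int)
    z=(P[...,2]>88)&(P[...,2]<106); d=np.hypot(P[...,0]-505.5,P[...,1]+165)
    b=z&(d>60)&(d<160)
    ang=np.degrees(np.arctan2(P[...,1]+165,P[...,0]-505.5))
    for nm,a0 in (('orange',88),('c2',-152),('c3',-32)):
        k=b&(abs((ang-a0+180)%360-180)<28); 
        if k.sum()>30: print(n,nm,cv2.minEnclosingCircle(P[k][:,:2].astype(np.float32)),k.sum())
    k=(P[...,2]>178)&(P[...,2]<195)&(abs(P[...,0]-510)<50)&(P[...,1]<20)&(P[...,1]>-100); q=P[k]; 
    if k.sum()>30: print(n,'lamp',q.min(0).round(1),q.max(0).round(1),k.sum())
E
python3 chk.py
```

```text
19.2 tool x deg 88.55645880052343 [-0.4   0.19  0.71  1.82 -0.14  1.17  0.33]
top orange ((496.50762939453125, -50.96730422973633), 36.069000244140625) 110
top c2 ((400.2286682128906, -243.13418579101562), 26.790966033935547) 52
top lamp [473.2 -97.2 178. ] [546.9  19.  194.4] 377
side orange ((503.37982177734375, -51.79716110229492), 39.83957290649414) 328
side c2 ((405.15032958984375, -214.42442321777344), 40.31425857543945) 485
side c3 ((595.3665161132812, -219.7241668701172), 41.40370178222656) 273
side lamp [469.8 -94.5 178. ] [542.9  17.6 194.9] 297
wrist c2 ((407.28680419921875, -216.51100158691406), 39.75889587402344) 8381
wrist c3 ((597.9149169921875, -221.6328125), 38.825374603271484) 5713
wrist lamp [472.4 -97.2 178. ] [547.3 -56.2 195. ] 20575
```

Converted, -150 mm / 1000 = -0.15, -140 mm / 1000 = -0.14, 0.5 degrees / 180 = 0.0028.

>>> play_rows(series=[{"dr": [0,0,0.0028],"slide": [0,0,0],"claw": 0},{"dr": [0,0,0.0028],"slide": [0,0,0],"claw": 0},{"dr": [0,0,0.0028],"slide": [0,0,0],"claw": 0.3},{"dr": [0,0,0.0028],"slide": [0,0,0],"claw": 0.5},{"dr": [0,0,0.0028],"slide": [0,0,0],"claw": 0.5},{"dr": [0,0,0.0028],"slide": [0,0,0],"claw": 0.5},{"dr": [0,0,0.0028],"slide": [0,0,-0.015],"claw": 0.5},{"dr": [0,0,0.0028],"slide": [0,0,-0.05],"claw": 0.5},{"dr": [0,0,0.0028],"slide": [0,0,-0.095],"claw": 0.5},{"dr": [0,0,0.0028],"slide": [0,0,-0.14],"claw": 0.5},{"dr": [0,0,0.0028],"slide": [0,0,-0.15],"claw": 0.5},{"dr": [0,0,0.0028],"slide": [0,0,-0.15],"claw": 0.5}])

```text
time_s: 20.85
position: [505.2, -164.8, 300.5]
tool_rot: [0.719, 0.695, 0.001, 0.0]
ft_force: [0.6, 0.1, 0.9]
width: 42.6
finger_force: 0.0
```

```bash
python3 chk.py; python3 kn.py; python3 - <<'E'
from h import *
f=robot.grab_frame('side'); P=cloud(f); Q=np.load('side0.npy'); T=np.load('top0.npy'); t=robot.grab_frame('top'); U=cloud(t)
# static objects: height change map on the ledge away from carousel/arm
for A,B,n in ((Q,P,'side'),(T,U,'top')):
    for nm,(x,y) in dict(bottle=(690,265),wedge=(670,115),fork=(420,165)).items():
        m=(np.hypot(A[...,0]-x,A[...,1]-y)<45)&(A[...,2]<240); print(n,nm,m.sum(),np.nanmedian(np.linalg.norm(A[m]-B[m],axis=-1)).round(1))
E
```

```text
20.85 tool x deg 88.04803448838248 [-0.44  0.08  0.72  1.6  -0.06  1.48  0.25]
top orange ((497.92083740234375, -51.05642318725586), 35.63406753540039) 97
top lamp [473.3 -97.4 178.2] [547.1  19.  194.7] 373
side orange ((505.1270751953125, -50.66883087158203), 40.612770080566406) 327
side c2 ((405.2279357910156, -212.2388153076172), 41.1259880065918) 488
side c3 ((594.6329956054688, -222.16139221191406), 40.7866096496582) 274
side lamp [467.5 -93.2 178.1] [539.8  17.9 195. ] 289
wrist c2 ((407.60858154296875, -215.77462768554688), 39.19215774536133) 4455
wrist c3 ((597.6509399414062, -222.82723999023438), 39.27265930175781) 2176
wrist lamp [472.5 -96.8 178.1] [547.3 -25.  194.8] 7468
[ 504.52223191 -164.50455822  298.71959075] tool x deg 88.0549242247138 [-0.44  0.09  0.72  1.6  -0.06  1.48  0.25] 42.785339570138255
knob 1402 ((504.3891906738281, -164.2509307861328), (45.738128662109375, 13.640260696411133), 87.75846099853516)
side bottle 668 6.5
side wedge 116 3.9
side fork 503 3.4
top bottle 891 3.4
top wedge 690 3.7
top fork 699 3.4
```

```bash
python3 red.py; python3 -c "
from rig import robot
print(robot.finish_job())"
```

```text
red 4 [ 525.40883069 -156.17172617  320.97790468] [ 525.47250726 -154.82896154  322.53760447] [ 504.74254133 -164.61499469  299.16078938] [-0.16672762  0.58323164  0.13849252] 21.2
the job is handed in; nothing more can be done
None
```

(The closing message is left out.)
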